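Take up a brake adjuster by two teeth through its access slot

ROBOT

A 6-joint arm with a two-finger parallel gripper is mounted at the origin on the work surface. World frame = base frame: x ahead of the robot, y to its left, z up, the work surface at z = 0. Lengths are in m, angles in rad, forces in N, time in s.
With the tool pointing down it reaches from about 0.325 to 0.775 m from the base axis. Payload 5.5 kg.
Tool frame: the origin (TCP) lies at the very end of the fingers, on their centre line; the grasp point (between the pads) lies 19 mm behind it (pinch_z is the distance from the TCP to the grasp point, in m); y points along the fingers, x is the direction in which the jaws open and shut, and the axes are right-handed (so a half turn about y gives the same grasp; the last joint's range is limited). The gripper opens to 85 mm and grips with 20 to 120 N. Pads are 22 mm wide; open, the fingers measure 114 mm over their backs; the gripper's body (76 mm by 85 mm) begins 54 mm behind the grasp point. The pads swing forward as they close: fully open they stand 13 mm farther back than shut.
Start: joints at [-1.364, 0.091, 1.231, -0, 1.82, -0.057], TCP at [0.156, -0.579, 0.231] pointing down, gripper open.
Joint ranges: [-2.87, 2.87], [-0.86, 2.18], [0.17, 2.46], [-1.51, 4.65], [0.06, 2.69], [-2.65, 2.65]. Speed limits (rad/s): [2.57, 2.57, 3.01, 3.14, 3.14, 3.14].

INTERFACE

Orientations are given as [roll, pitch, yaw] about the fixed x, y, z axes, in that order (R = Rz(yaw) Ry(pitch) Rx(roll)).
In Python, from station import sense, read_camera, job_done, pinch_z gives the robot as it stands.
- The arm moves only by the tool apply_moves, never from a script. Its argument "motion" is a list that holds one entry, the list of rows, each a list of 5 numbers: the opening, from -1 (shut) to 1 (fully open), then the shift along the tool's x, y, z scaled (see below), then the turn about the tool's y scaled (see below). In form: [[[gripper, x, y, z, spin], ...]]. A call has 1 to 12 rows; each row is the pose to reach, as a shift and turn from the pose commanded when the call began, along the tool's axes at that moment, turning the shorter way round; what a row does not reach only later rows make up. The controller multiplies each number of a shift by 15 cm and each number of a turn by pi rad. A row lasts 1/8 s, in which the tool goes at most 62.5 mm and 10.7 degrees, less where a joint would pass 70% of its speed; a pose out of reach is approached as far as the arm can. A call with a number of a shift or a turn outside -1 to 1 is refused whole. A call with a gripper value outside its range is refused whole. The fingers move at their own pace and stop on an object; the grip force is fixed at half the most. Time passes only in rows, so rows that repeat a pose let the fingers close. It gives the time, the measured TCP pose, the force and the opening at its end, in the units of the state.
- sense(): the state, without advancing time (a new reading comes with each control period).
- read_camera(name): name is "side" or "top"; returns a dict with "frame" (480x640x3 uint8, red, green, blue), "camera_matrix" (3x3 intrinsics, pixels), "k1" (the pictures are not rectified: a ray, as slopes to the right and down, at radius r is drawn at 1 + k1 r^2 times it, then the intrinsics apply), "rvec" (rotation vector, rad) and "tvec" (3), from world to camera coordinates, as OpenCV has them. Camera axes: x right, y down, z forward; pixel columns grow to the right and rows downward; lengths in m; the calibration is good to about 2 mm. A picture is of the moment at which its call begins. There is no depth.
- job_done(): hands the job in, once; it reports no verdict.
The state is a dict: "t": time; "joints": joint angles; "joint_vel": joint speeds; "joint_torque": joint torques, N m; "position": TCP position; "orientation": TCP orientation; "wrist_force": force on the tool from outside, world axes, zero at the start; "moment": the same for the moment, N m; "opening": finger opening in m.
Only numpy, scipy, OpenCV 4.12 (cv2) and the standard library are available. Lean on these libraries where they do the work, as an engineer would, in place of code of your own. Each camera call takes 0.05 s, during which the arm holds its last target.

TASK

Two brake adjuster units stand on the workshop bench. On the one with the orange cover, reach down through the slot with the closed fingertips and push the star wheel on in the direction of the painted arrows, one tooth at a time: push the steel tooth just ahead of the yellow one to the white marks beside the slot, let go of the wheel, then bring the yellow tooth to the same marks. Leave it there with the fingers out of the slot, and do not turn the star wheel of the unit with the grey cover.

Things in the scene. Friction and masses are not known exactly. Their poses are not given: they have to be found in the camera images.
- orange_slot (a point): On the fixed unit with the orange cover (176 x 122 mm): point on the slot's centre line, level with the cover's top (135 mm above the table), right above the wheel's axle. x = the way the arrows point, z up. The slot in the 4 mm cover spans x -82 to +50 mm, y -24 to +24 mm. White 8 mm marks flank it at x = +36 mm. The axle lies along y, 63 mm below this point. Either unit may be left or right.
- orange_tooth (a point): Tip centre of the yellow tooth of the orange unit's steel star wheel: six straight radial teeth 60 degrees apart, 9 mm thick, 30 mm wide (y), tips at 56 mm radius (7 mm below the cover's top when upright), hub radius 26 mm; the other five are bare steel. Fingertips 28 to 32 mm below the cover's top can push a tooth to the marks. No spring: steady friction, 4 N at a tip; oiled, stays where left.
- orange_star (a joint): Angle of the yellow tooth from upright, rad, growing as the wheel's top moves along the arrows: 0 upright, -1.57 level, pointing back against them, +0.70 tip at the white marks. It starts at -1.5 to -1.15; the steel tooth 1.047 rad ahead of it then leans back in the slot at -0.45 to -0.1. With that tooth at the marks the yellow one reads -0.35.
- grey_tooth (a point): Tip centre of the white tooth of the star wheel in the other unit, which is alike but has a grey cover (tip 56 mm from its axle). This wheel must not be turned.

How it is judged:
On the way:
1. the first tooth has been pushed about to the marks and the wheel let go, the yellow tooth now leaning back in the slot (value of joint orange_star between -0.65 and 0.15 rad and contact force between each of the arm, the fingers and orange_star below 0.3 N), for 0.1 s.
At the end, for the whole second after the job is handed in: The orange unit's yellow tooth stands at the white marks (0.70 rad past upright, within 0.23 rad, about 12 mm at its tip) and at rest, and the fingers are out of the slot, above the cover (value of joint orange_star between 0.47 and 0.93 rad and velocity of joint orange_star between -0.05 and 0.05 rad/s and z of the grasp point in the frame of orange_slot above 0.02 m); the robot touches nothing.
It fails at once if the star wheel of the grey-covered unit is turned (its white tooth's tip moves more than 15 mm) (distance of grey_tooth from where it was at the start of the episode above 0.015 m).
It also fails if it takes over 38 s, if anything falls off the work surface, if the arm or the gripper's body presses on something with over 40 N, if the wrist force passes 120 N, or if a joint passes its speed limit or range.

## Working session

There is one attempt and no reset: what is moved stays moved. The work goes in short steps, Python scripts to look and compute and a tool call to move; the robot and the scene stay as the last step left them, time stands still between calls to the robot, and variables do not carry over. Pictures are saved under pics/ and viewed, and the job is handed in when it is done.

Besides the shell and the picture viewer there is one more tool, called after "Emit:" in YAML: its name, and indented under it one key for each argument. apply_moves: Moves the arm, as the interface text tells. Shifts and turns lie within -1 to 1; 1 stands for 15 cm of shift or pi rad of turn. Its arguments: {"type":"object","properties":{"motion":{"type":"array"}},"required":["motion"]}

```bash
mkdir -p pics
python3 - <<'E'
from station import *
import cv2
print(sense(),pinch_z)
for n in("top","side"):
    d=read_camera(n);cv2.imwrite(f"pics/{n}0.png",d["frame"][:,:,::-1]);print({k:v for k,v in d.items() if k!="frame"})
E
```

```text
{'t': 0.0, 'joints': array([-1.36366401e+00,  9.18718173e-02,  1.23187391e+00, -2.85602845e-05,
        1.81979349e+00, -5.67044913e-02]), 'joint_vel': array([-0.00028549,  0.00015986,  0.0005128 ,  0.00031483,  0.0011747 ,
        0.00248617]), 'joint_torque': array([-6.68843077e-04, -4.58736598e+01, -4.18023849e+01, -1.56710144e-04,
        1.17142659e-02, -2.56670472e-07]), 'position': array([ 0.15640147, -0.57897033,  0.23014987]), 'orientation': array([-1.57071366,  0.00194501, -1.30696645]), 'wrist_force': array([-0.38613397, -0.06083503, -0.64513067]), 'moment': array([ 0.04885471,  0.02843902, -0.04298705]), 'opening': 0.08533976099126335} 0.0187
{'camera_matrix': array([[536.33068137,   0.        , 311.00780826],
       [  0.        , 536.33068137, 240.60977299],
       [  0.        ,   0.        ,   1.        ]]), 'k1': 0.023640309981357955, 'rvec': array([ 2.11065602, -2.11601049,  0.22918812]), 'tvec': array([-0.00703917,  0.57909215,  0.7087883 ])}
{'camera_matrix': array([[521.61009333,   0.        , 325.92962839],
       [  0.        , 521.61009333, 241.50054283],
       [  0.        ,   0.        ,   1.        ]]), 'k1': -0.12347828201254436, 'rvec': array([ 2.21204829, -0.27021869,  0.15815252]), 'tvec': array([-0.53938944,  0.19023997,  0.68435236])}
```

View pics/top0.png

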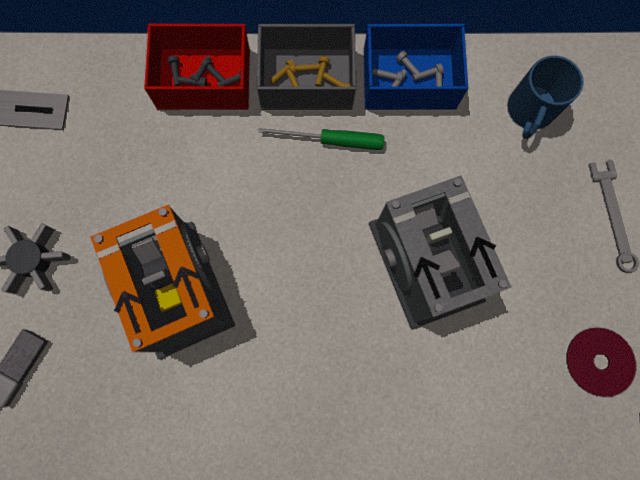

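View pics/side0.png

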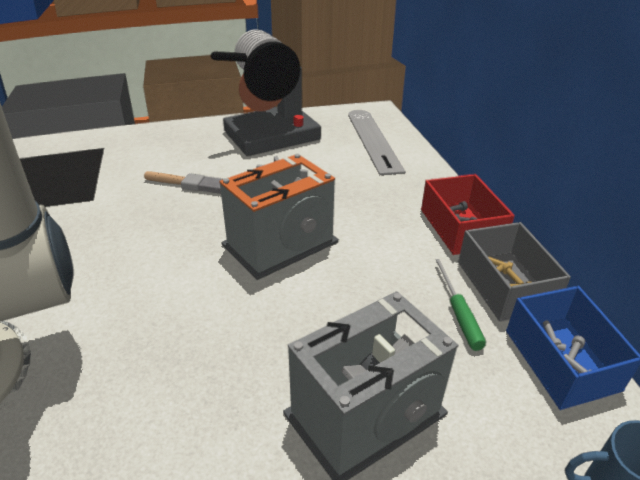

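```bash
cat > h.py <<'E'
import numpy as np,cv2
from station import *
def ray(d,px,z):
    K,k1=d["camera_matrix"],d["k1"]
    u=cv2.undistortPoints(np.array([[px]],float),K,np.array([k1,0,0,0,0]))[0,0]
    R=cv2.Rodrigues(d["rvec"])[0];C=-R.T@d["tvec"];v=R.T@np.array([u[0],u[1],1])
    return C+v*(z-C[2])/v[2]
def proj(d,P):
    return cv2.projectPoints(np.array(P,float).reshape(-1,1,3),d["rvec"],d["tvec"],d["camera_matrix"],np.array([d["k1"],0,0,0,0]))[0][:,0]
E
python3 - <<'E'
from h import *
import pickle
d=read_camera("top");s=read_camera("side");pickle.dump((d,s),open("cal.pkl","wb"))
cv2.imwrite("pics/z1.png",cv2.resize(d["frame"][195:360,80:245,::-1],None,fx=3.6,fy=3.6,interpolation=2))
cv2.imwrite("pics/z2.png",cv2.resize(s["frame"][145:285,205:350,::-1],None,fx=4,fy=4,interpolation=2))
c=np.array([ray(d,p,.135) for p in [(92,237),(170,206),(215,312),(136,351)]])
print(c, [np.linalg.norm(c[i]-c[i-1]) for i in range(4)],c.mean(0))
E
```

```text
[[0.56860543 0.27407878 0.135     ]
 [0.60995712 0.17628879 0.135     ]
 [0.47185901 0.11284493 0.135     ]
 [0.42448094 0.20830637 0.135     ]] [np.float64(0.15842310175473523), np.float64(0.10617365052354541), np.float64(0.15197438145416464), np.float64(0.10657188969441199)] [0.51872563 0.19287972 0.135     ]
```

View pics/z1.png

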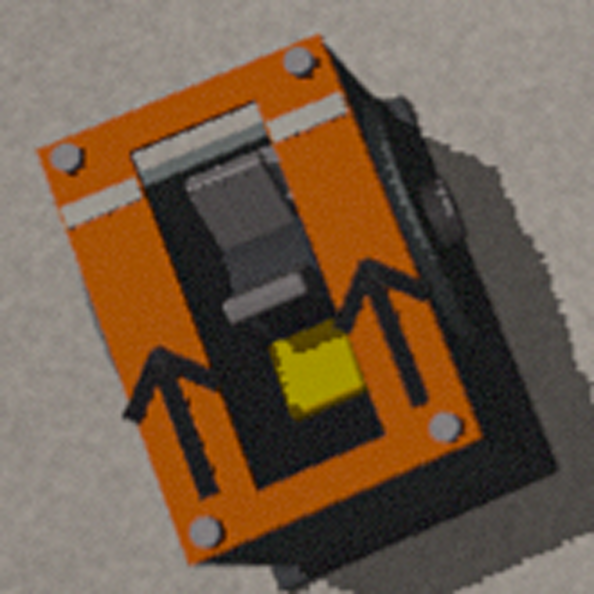

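View pics/z2.png

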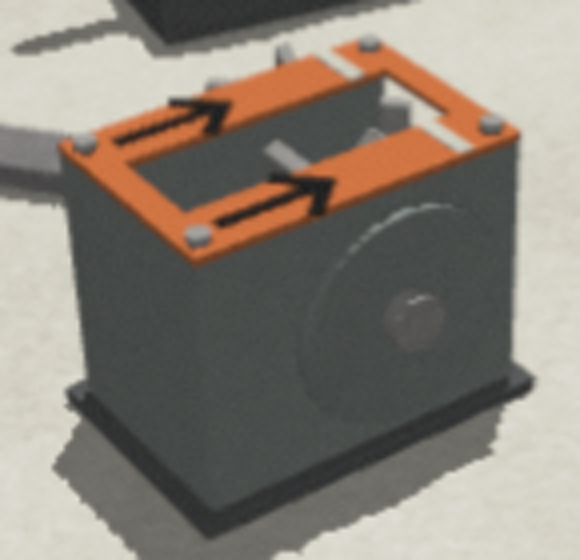

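Run:
```python
from h import *
import pickle
d,s=pickle.load(open("cal.pkl","rb"))
R=cv2.Rodrigues(d["rvec"])[0];print("C",-R.T@d["tvec"]);R=cv2.Rodrigues(s["rvec"])[0];print("Cs",-R.T@s["tvec"])
q=lambda L:[(80+(x+.5)/3.6-.5,195+(y+.5)/3.6-.5) for x,y in L]
q2=lambda L:[(205+(x+.5)/4-.5,145+(y+.5)/4-.5) for x,y in L]
for nm,L in (("slot",[(133,153),(255,103),(383,435),(257,490)]),("corn",[(38,149),(322,36),(481,436),(189,563)])):
    c=np.array([ray(d,p,.135) for p in q(L)]);print(nm,c.round(4),[np.linalg.norm(c[i]-c[i-1]).round(4) for i in range(4)],c.mean(0))
L=[(380,38),(519,133),(195,262),(62,143)]
c=np.array([ray(s,p,.135) for p in q2(L)]);print("side",c.round(4),[np.linalg.norm(c[i]-c[i-1]).round(4) for i in range(4)],c.mean(0))
```

```text
C [ 0.41855754 -0.00368118  0.81398658]
Cs [ 0.40574675 -0.54627511  0.57656174]
slot [[0.5684 0.2427 0.135 ]
 [0.5868 0.2003 0.135 ]
 [0.4677 0.1489 0.135 ]
 [0.449  0.1914 0.135 ]] [np.float64(0.1299), np.float64(0.0462), np.float64(0.1297), np.float64(0.0464)] [0.51795379 0.19582395 0.135     ]
corn [[0.5699 0.2765 0.135 ]
 [0.6118 0.1776 0.135 ]
 [0.4672 0.1149 0.135 ]
 [0.4245 0.213  0.135 ]] [np.float64(0.1587), np.float64(0.1074), np.float64(0.1576), np.float64(0.1071)] [0.51834217 0.19549178 0.135     ]
side [[0.5756 0.2704 0.135 ]
 [0.6144 0.176  0.135 ]
 [0.47   0.111  0.135 ]
 [0.4288 0.2105 0.135 ]] [np.float64(0.1585), np.float64(0.1021), np.float64(0.1583), np.float64(0.1078)] [0.52218506 0.19196249 0.135     ]
```

Emit:
apply_moves:
  motion:
    - [[-1,-0.3,-0.05,0.25,-0.0465],[-1,-0.6,-0.1,0.5,-0.0465],[-1,-0.9,-0.15,0.75,-0.0465]]

```text
t: 0.57
position: [0.2303, -0.4179, 0.2536]
orientation: [-1.571, 0.001, -1.161]
wrist_force: [-0.2, 0.5, 1.0]
opening: 0.0323
```

```bash
cat >> h.py <<'E'
O=np.array([.5347,.2004,.135]);YAW=.409
def slot(P,O=O):
    c,s=np.cos(YAW),np.sin(YAW);return np.array([[c,s,0],[-s,c,0],[0,0,1]])@(np.array(P)-O)
def world(q,O=O):
    c,s=np.cos(YAW),np.sin(YAW);return np.array([[c,s,0],[-s,c,0],[0,0,1]]).T@np.array(q)+O
def st(tgt=None):
    a=sense();print("t",a["t"].__round__(2),"slot mm",(slot(a["position"])*1e3).round(1),"rpy",a["orientation"].round(3),"F",a["wrist_force"].round(1),"open",round(a["opening"],4),"pos",a["position"].round(3))
    if tgt is not None:
        from scipy.spatial.transform import Rotation as R
        print("shift units",(R.from_euler("xyz",a["orientation"]).inv().apply(world(np.array(tgt)/1e3)-a["position"])/.15).round(3))
E
python3 -c "
from h import *
st((-60,0,100))"
```

```text
t 0.57 slot mm [-525.2 -446.3  118.6] rpy [-1.571e+00  1.000e-03 -1.161e+00] F [-0.2  0.5  1. ] open 0.0323 pos [ 0.23  -0.418  0.254]
shift units [-2.974  0.126  3.102]
```

Emit:
apply_moves:
  motion:
    - [[-1,-0.3,0,0.3,0],[-1,-0.6,0,0.6,0],[-1,-0.95,0,0.95,0],[-1,-0.95,0,0.95,0]]

```text
t: 1.08
position: [0.3046, -0.2294, 0.2543]
orientation: [-1.57, -0.001, -1.156]
wrist_force: [0.8, -0.3, 0.1]
opening: 0.0001
```

Emit:
apply_moves:
  motion:
    - [[-1,-0.3,0,0.3,0],[-1,-0.6,0,0.6,0],[-1,-0.95,0,0.95,0],[-1,-0.95,0,0.95,0]]

```text
t: 1.58
position: [0.3784, -0.0422, 0.2535]
orientation: [-1.571, 0.0, -1.156]
wrist_force: [0.0, -0.3, -0.3]
opening: -0.0002
```

```bash
python3 -c "
from h import *
st((-50,0,60))"
```

```text
t 1.57 slot mm [-239.9 -160.4  118.5] rpy [-1.571  0.    -1.156] F [ 0.  -0.3 -0.3] open -0.0002 pos [ 0.378 -0.042  0.254]
shift units [-1.062  0.391  1.272]
```

Emit:
apply_moves:
  motion:
    - [[-1,-0.3,0,0.35,0.002],[-1,-0.6,0,0.7,0.002],[-1,-0.9,0,1,0.002],[-1,-0.9,0,1,0.002],[-1,-0.9,0,1,0.002],[-1,-0.9,0,1,0.002]]

```text
t: 2.33
position: [0.4615, 0.1372, 0.254]
orientation: [-1.571, -0.001, -1.169]
wrist_force: [-0.0, -0.3, 0.2]
opening: 0.0002
```

```bash
python3 -c "
from h import *
st((-50,0,20))
d=read_camera('top');s=read_camera('side')
cv2.imwrite('pics/z3.png',cv2.resize(d['frame'][175:370,60:255,::-1],None,fx=3,fy=3,interpolation=2))
cv2.imwrite('pics/z4.png',cv2.resize(s['frame'][85:285,185:370,::-1],None,fx=3,fy=3,interpolation=2))
"
```

```text
t 2.33 slot mm [-92.3 -28.9 119. ] rpy [-1.571e+00 -1.000e-03 -1.169e+00] F [-0.  -0.3  0.2] open 0.0002 pos [0.462 0.137 0.254]
shift units [-0.195  0.66   0.281]
```

View pics/z3.png

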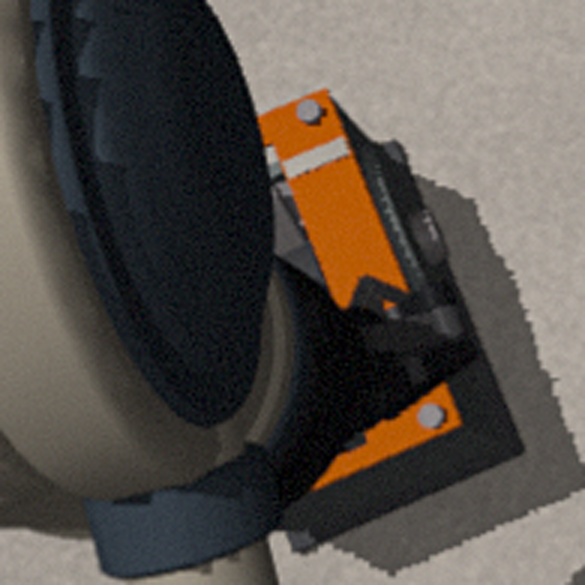

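View pics/z4.png

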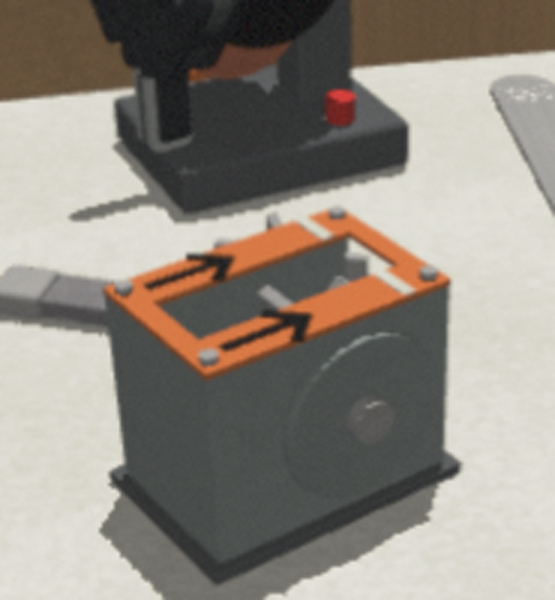

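Run:
```python
from h import *
import pickle
d,s=pickle.load(open("cal.pkl","rb"))
for th in (-.5,-.4,-.3,-.2,-.1):
    # tip centre
    z=.072+.056*np.cos(th)
    a=slot(ray(d,(80+265.5/3.6-.5,195+298.5/3.6-.5),z))
    y=th-1.047; zy=.072+.056*np.cos(y)
    P=lambda t:world([.056*np.sin(t),0,-.063+.056*np.cos(t)])
    p=proj(d,[P(th),P(y)]);ps=proj(s,[P(th),P(th+1.047)])
    print(th,"expect x",56*np.sin(th),"got",a*1e3,"pred z1px",(p-[80,195])*3.6,"pred z4",(ps-[185,85])*3)
c=[world([x,y,0]) for x,y in((50,24),(50,-24),(-82,-24),(-82,24))] if 0 else [world([x/1e3,y/1e3,0]) for x,y in((50,24),(50,-24),(-82,-24),(-82,24),(36,-24),(36,24))]
print("slot z1",(proj(d,c)-[80,195])*3.6);print("slot z4",(proj(s,c)-[185,85])*3)
a=sense();print("tcp z4",(proj(s,[a["position"]])-[185,85])*3)
```

```text
-0.5 expect x -26.84783016183537 got [-16.96088307   3.23969281 -13.85537653] pred z1px [[281.73568243 318.12947889]
 [342.55043832 404.2514914 ]] pred z4 [[258.80170043 309.31674655]
 [341.35176117 280.71160909]]
-0.4 expect x -21.80742716928443 got [-17.56098182   2.73259539 -11.42058434] pred z1px [[275.00168416 304.43600002]
 [338.59031344 401.96455603]] pred z4 [[266.26255413 302.71416805]
 [348.00154732 283.01747607]]
-0.3 expect x -16.549131573035016 got [-18.03405964   2.33283363  -9.50115661] pred z1px [[268.43022842 290.34068195]
 [334.0961305  398.29965455]] pred z4 [[274.07106852 296.80627604]
 [354.12167264 286.14938704]]
-0.2 expect x -11.125482524523427 got [-18.37538969   2.04440179  -8.11627164] pred z1px [[262.1032425  276.01647816]
 [329.10528951 393.26705423]] pred z4 [[282.13664916 291.65675114]
 [359.65725569 290.06391367]]
-0.1 expect x -5.590671332222376 got [-18.58156151   1.8701818   -7.27976674] pred z1px [[256.09950752 261.64058211]
 [323.66285339 386.89436386]] pred z4 [[290.36640971 287.3189286 ]
 [364.56099067 294.7107647 ]]
slot z1 [[133.26527626 144.439756  ]
 [260.01332844  92.64043861]
 [390.91856979 429.8162661 ]
 [260.45439503 486.01827082]
 [273.50020197 127.27251843]
 [146.37746373 179.51109112]]
slot z4 [[346.34088424 230.38269002]
 [396.10008444 263.74566612]
 [193.88101955 339.18161724]
 [147.88450958 300.65190874]
 [376.06100281 271.17545808]
 [326.60434781 237.3169858 ]]
tcp z4 [[163.58449062 137.61779269]]
```

Emit:
apply_moves:
  motion:
    - [[-1,-0.195,0.3,0.305,0],[-1,-0.195,0.6,0.305,0.002],[-1,-0.195,0.7,0.305,0.002],[-1,-0.195,0.7,0.305,0.002]]

```text
t: 2.92
position: [0.4917, 0.1828, 0.1489]
orientation: [-1.572, -0.0, -1.175]
wrist_force: [0.5, -0.0, 0.4]
opening: 0.0001
```

```bash
python3 -c "
from h import *
st((-46,0,-30))
s=read_camera('side')
cv2.imwrite('pics/z5.png',cv2.resize(s['frame'][85:285,185:370,::-1],None,fx=3,fy=3,interpolation=2))
"
```

```text
t 2.92 slot mm [-46.5   1.   13.9] rpy [-1.572 -0.    -1.175] F [ 0.5 -0.   0.4] open 0.0001 pos [0.492 0.183 0.149]
shift units [0.006 0.292 0.004]
```

View pics/z5.png

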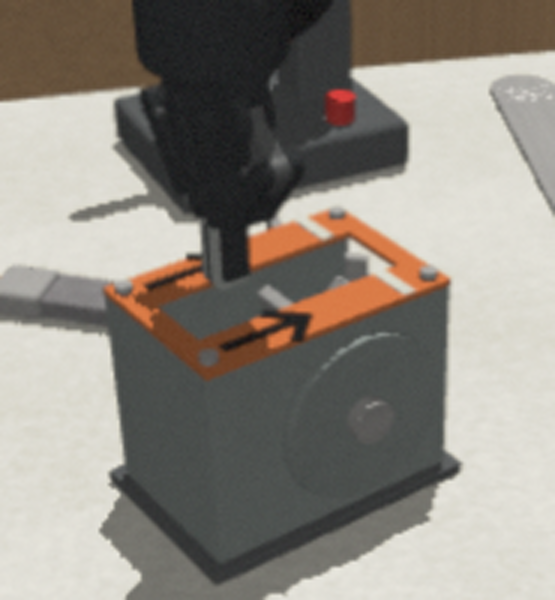

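Emit:
apply_moves:
  motion:
    - [[-1,0.0,0.1,0.0,-0.004],[-1,0.0,0.2,0.0,-0.004],[-1,0.0,0.295,0.0,-0.004],[-1,0.0,0.295,0.0,-0.004]]

```text
t: 3.48
position: [0.491, 0.1835, 0.1024]
orientation: [-1.574, 0.0, -1.161]
wrist_force: [-0.4, 0.6, -0.2]
opening: 0.0005
```

```bash
python3 -c "
from h import *
st((11,0,-30))
s=read_camera('side')
cv2.imwrite('pics/z6.png',cv2.resize(s['frame'][85:285,185:370,::-1],None,fx=3,fy=3,interpolation=2))
"
```

```text
t 3.48 slot mm [-46.8   1.9 -32.6] rpy [-1.574  0.    -1.161] F [-0.4  0.6 -0.2] open 0.0005 pos [0.491 0.184 0.102]
shift units [ 0.013 -0.019  0.385]
```

View pics/z6.png

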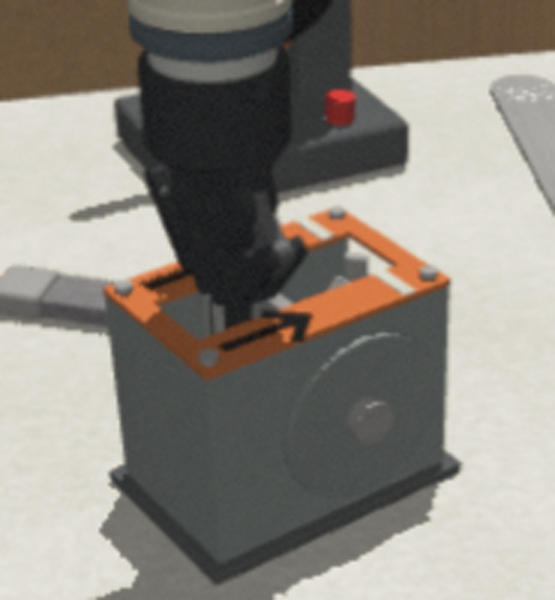

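Emit:
apply_moves:
  motion:
    - [[-1,0.01,-0.015,0.04,0],[-1,0.01,-0.015,0.08,0],[-1,0.01,-0.015,0.12,0],[-1,0.01,-0.015,0.16,0],[-1,0.01,-0.015,0.2,0],[-1,0.01,-0.015,0.24,0],[-1,0.01,-0.015,0.27,0],[-1,0.01,-0.015,0.29,0]]

```text
t: 4.53
position: [0.5324, 0.1998, 0.1065]
orientation: [-1.572, 0.0, -1.161]
wrist_force: [-4.7, -2.2, 3.1]
opening: -0.0006
```

```bash
python3 -c "
from h import *
st((11,0,-30))
s=read_camera('side')
cv2.imwrite('pics/z7.png',cv2.resize(s['frame'][85:285,185:370,::-1],None,fx=3,fy=3,interpolation=2))
"
```

```text
t 4.53 slot mm [ -2.3   0.4 -28.5] rpy [-1.572  0.    -1.161] F [-4.7 -2.2  3.1] open -0.0006 pos [0.532 0.2   0.107]
shift units [0.003 0.01  0.089]
```

View pics/z7.png

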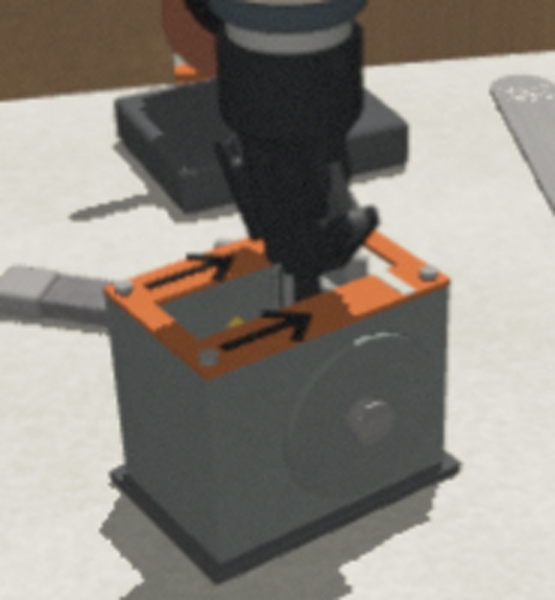

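Emit:
apply_moves:
  motion:
    - [[-1,0,0.005,0.04,0],[-1,0,0.005,0.07,0],[-1,0,0.005,0.09,0],[-1,0,0.005,0.09,0]]

```text
t: 5.08
position: [0.5446, 0.2051, 0.1051]
orientation: [-1.573, 0.0, -1.161]
wrist_force: [-3.6, -0.9, -0.6]
opening: -0.0003
```

```bash
python3 -c "
from h import *
st((6,0,-28))
s=read_camera('side')
cv2.imwrite('pics/z8.png',cv2.resize(s['frame'][85:285,185:370,::-1],None,fx=3,fy=3,interpolation=2))
"
```

```text
t 5.08 slot mm [ 11.    0.4 -29.9] rpy [-1.573  0.    -1.161] F [-3.6 -0.9 -0.6] open -0.0003 pos [0.545 0.205 0.105]
shift units [ 0.002 -0.012 -0.033]
```

View pics/z8.png

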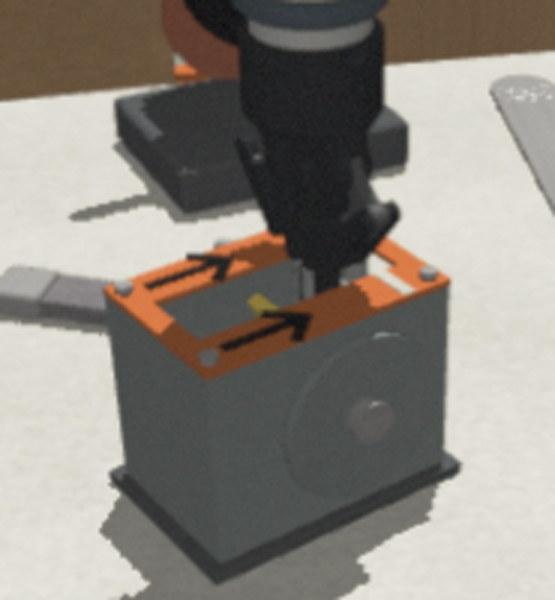

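Emit:
apply_moves:
  motion:
    - [[-1,0,0,-0.015,0],[-1,0,0,-0.027,0],[-1,0,0,-0.027,0],[-1,0,-0.15,-0.027,0],[-1,0,-0.4,-0.027,0],[-1,0,-0.4,-0.027,0]]

```text
t: 5.88
position: [0.5429, 0.2041, 0.1705]
orientation: [-1.563, -0.001, -1.161]
wrist_force: [0.1, -0.6, -1.1]
opening: 0.0001
```

```bash
python3 -c "
from h import *
st((-48,0,30))
s=read_camera('side')
cv2.imwrite('pics/z9.png',cv2.resize(s['frame'][85:285,185:370,::-1],None,fx=3,fy=3,interpolation=2))
"
```

```text
t 5.88 slot mm [ 9.   0.1 35.5] rpy [-1.563e+00 -1.000e-03 -1.161e+00] F [ 0.1 -0.6 -1.1] open 0.0001 pos [0.543 0.204 0.17 ]
shift units [ 0.001  0.034 -0.381]
```

View pics/z9.png

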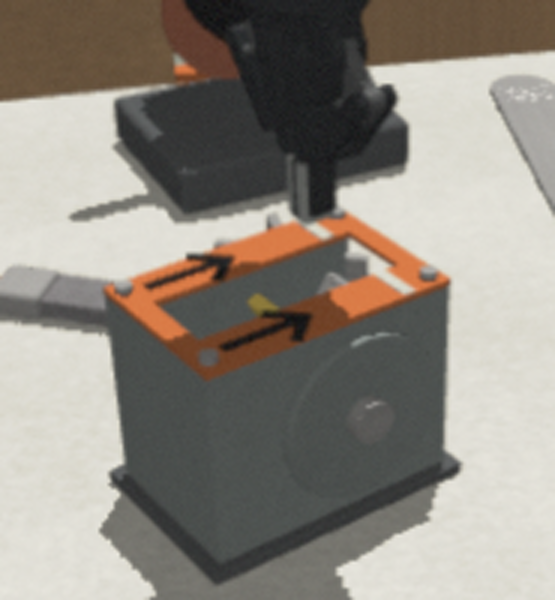

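Emit:
apply_moves:
  motion:
    - [[-1,0,0.03,-0.2,0],[-1,0,0.03,-0.39,0],[-1,0,0.03,-0.39,0],[-1,0,0.2,-0.39,0],[-1,0,0.35,-0.39,0],[-1,0,0.43,-0.39,0],[-1,0,0.43,-0.39,0]]

```text
t: 6.8
position: [0.4872, 0.1802, 0.1002]
orientation: [-1.573, 0.0, -1.161]
wrist_force: [0.3, 0.3, 1.1]
opening: 0.0002
```

```bash
python3 -c "
from h import *
st((-10,0,-29))
"
```

```text
t 6.8 slot mm [-51.6   0.3 -34.8] rpy [-1.573  0.    -1.161] F [0.3 0.3 1.1] open 0.0002 pos [0.487 0.18  0.1  ]
shift units [ 0.002 -0.039  0.278]
```

Emit:
apply_moves:
  motion:
    - [[-1,0,-0.03,0.03,0],[-1,0,-0.03,0.07,0],[-1,0,-0.03,0.11,0],[-1,0,-0.03,0.15,0],[-1,0,-0.03,0.19,0],[-1,0,-0.03,0.23,0],[-1,0,-0.03,0.27,0],[-1,0,-0.03,0.31,0],[-1,0,-0.03,0.34,0],[-1,0,-0.03,0.37,0],[-1,0,-0.03,0.4,0],[-1,0,-0.03,0.4,0]]

```text
t: 8.3
position: [0.5423, 0.2041, 0.105]
orientation: [-1.573, 0.0, -1.161]
wrist_force: [-2.9, -1.5, -0.0]
opening: -0.0001
```

```bash
python3 -c "
from h import *
st((13,0,-30))
s=read_camera('side');d=read_camera('top')
cv2.imwrite('pics/z10.png',np.hstack([cv2.resize(f[:,:,::-1],(400,400),interpolation=2) for f in (s['frame'][140:240,240:340],d['frame'][195:360,80:245])]))
P=lambda t:world([.056*np.sin(t),0,-.063+.056*np.cos(t)])
for t in (.5,.6,.7,.8): print(t,(proj(s,[P(t)])-[240,140])*4,(proj(d,[P(t)])-[80,195])*400/165)
"
```

```text
t 8.3 slot mm [  8.4   0.3 -30. ] rpy [-1.573  0.    -1.161] F [-2.9 -1.5 -0. ] open -0.0001 pos [0.542 0.204 0.105]
shift units [0.002 0.    0.031]
0.5 [[230.74775737 153.23155436]] [[155.23648184 123.84672753]]
0.6 [[239.91798349 155.77128936]] [[153.83531989 117.03680919]]
0.7 [[248.41979175 159.43612384]] [[152.90064743 110.99195558]]
0.8 [[256.17536005 164.17287545]] [[152.4352897  105.76824538]]
```

View pics/z10.png

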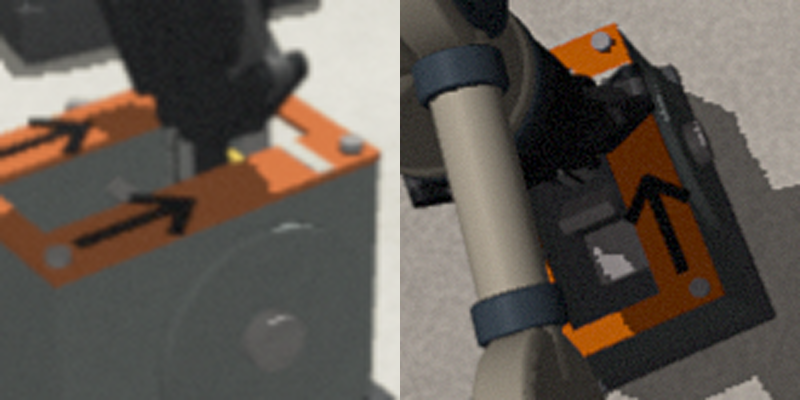

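Emit:
apply_moves:
  motion:
    - [[-1,0,0,0.015,0],[-1,0,0,0.03,0],[-1,0,0,0.036,0],[-1,0,0,0.036,0],[-1,0,0,0.036,0]]

```text
t: 9.02
position: [0.5474, 0.2063, 0.1061]
orientation: [-1.571, 0.0, -1.161]
wrist_force: [-4.1, -2.1, 0.5]
opening: -0.0
```

Emit:
apply_moves:
  motion:
    - [[-1,0,0,-0.015,0],[-1,0,0,-0.03,0],[-1,0,0,-0.03,0],[-1,0,-0.15,-0.03,0],[-1,0,-0.4,-0.03,0],[-1,0,-0.7,-0.03,0],[-1,0,-0.9,-0.03,0],[-1,0,-0.9,-0.03,0]]

```text
t: 10.02
position: [0.5446, 0.2049, 0.2448]
orientation: [-1.564, -0.001, -1.161]
wrist_force: [-0.6, 0.0, -1.1]
opening: -0.0
```

Emit:
apply_moves:
  motion:
    - [[-1,0,0,-0.3,0],[-1,0.3,0,-0.7,0],[-1,0.5,0,-0.95,0],[-1,0.5,0,-0.95,0],[-1,0.5,0,-0.95,0]]

```text
t: 10.65
position: [0.4426, 0.079, 0.2401]
orientation: [-1.571, 0.001, -1.162]
wrist_force: [-0.6, 0.1, 0.4]
opening: 0.0002
```

```bash
python3 -c "
from h import *
st((13,0,-30))
s=read_camera('side');d=read_camera('top')
cv2.imwrite('pics/z11.png',np.hstack([cv2.resize(f[:,:,::-1],(400,400),interpolation=2) for f in (s['frame'][140:240,240:340],d['frame'][195:360,80:245])]))
"
```

```text
t 10.65 slot mm [-132.8  -74.8  105.1] rpy [-1.571e+00  1.000e-03 -1.162e+00] F [-0.6  0.1  0.4] open 0.0002 pos [0.443 0.079 0.24 ]
shift units [-0.498  0.9    0.972]
```

View pics/z11.png

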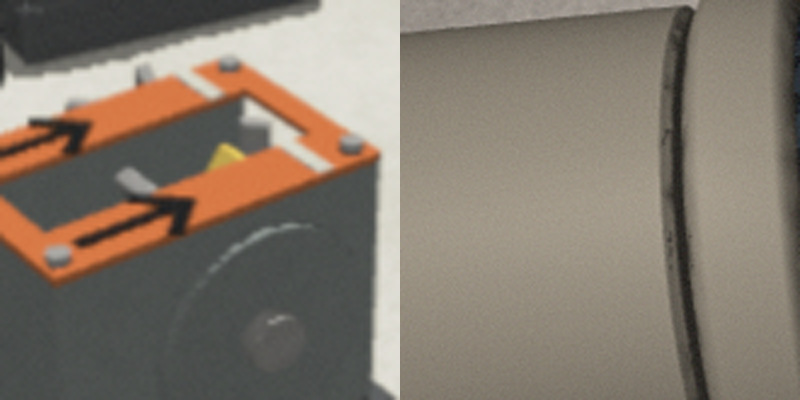

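Emit:
apply_moves:
  motion:
    - [[-1,0.4,0,-0.2,0],[-1,0.8,0,-0.4,0],[-1,1,0,-0.6,0],[-1,1,0,-0.6,0]]

```text
t: 11.25
position: [0.4198, -0.0965, 0.2405]
orientation: [-1.572, 0.0, -1.165]
wrist_force: [0.7, 0.4, -0.9]
opening: 0.0003
```

Emit:
apply_moves:
  motion:
    - [[-1,0.4,0,0,0],[-1,0.8,0,0,0],[-1,1,0,0,0],[-1,1,0,0,0]]

```text
t: 11.75
position: [0.481, -0.232, 0.2392]
orientation: [-1.572, 0.003, -1.161]
wrist_force: [-0.6, -0.2, -0.3]
opening: -0.0
```

```bash
python3 -c "
from h import *
st()
s=read_camera('side');d=read_camera('top')
cv2.imwrite('pics/z12.png',cv2.resize(d['frame'][195:360,80:245,::-1],None,fx=3.6,fy=3.6,interpolation=2))
cv2.imwrite('pics/t12.png',d['frame'][:,:,::-1])
P=lambda t:world([.056*np.sin(t),0,-.063+.056*np.cos(t)])
for t in (.4,.5,.6,.7,.8): print(t,(proj(d,[P(t),P(t-1.047)])-[80,195])*3.6)
"
```

```text
t 11.75 slot mm [-221.2 -375.4  104.2] rpy [-1.572  0.003 -1.161] F [-0.6 -0.2 -0.3] open -0.0 pos [ 0.481 -0.232  0.239]
0.4 [[233.28581893 195.0597559 ]
 [291.75441497 337.18439511]]
0.5 [[230.52617554 183.91239038]
 [284.93308459 324.37917152]]
0.6 [[228.44545003 173.79966165]
 [278.15149576 310.93229351]]
0.7 [[227.05746143 164.82305404]
 [271.49330863 297.00468173]]
0.8 [[226.3664052  157.06584439]
 [265.04138099 282.76616565]]
```

View pics/z12.png

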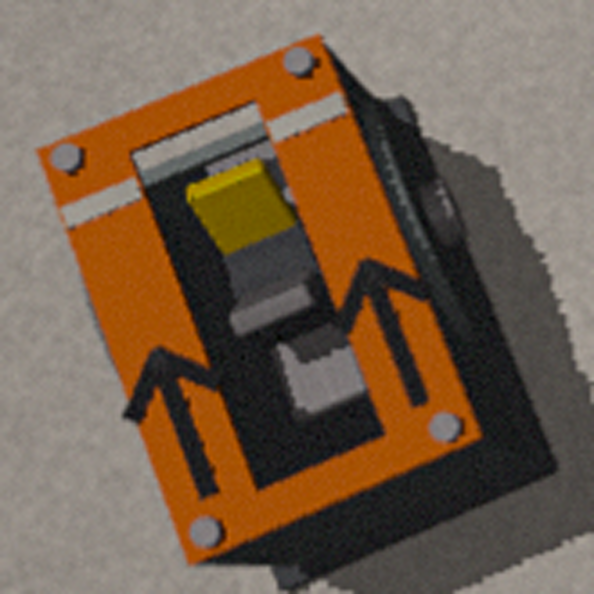

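```bash
python3 -c "
from h import *
st();job_done()"
```

```text
t 11.85 slot mm [-221.1 -373.8  105.3] rpy [-1.571  0.002 -1.159] F [-0.2  0.1 -0.1] open 0.0002 pos [ 0.48  -0.231  0.24 ]
the job is handed in; nothing more can be done
```

I pushed the orange unit's wheel on by two teeth and handed the job in at 11.9 s. The steel tooth went to the marks first. I then let go and lifted the fingers clear, with the yellow tooth reading about -0.42 rad. After that I re-entered the slot behind the yellow tooth and pushed it to the marks.

- **Yellow tooth:** my estimates of its final angle spread from about 0.56 to 0.72 rad, all inside 0.47 to 0.93. The last top picture gives 0.56 to 0.67, depending on the tooth used and on a 3 to 5 mm disagreement between the two cameras about where the unit stands. The side picture gives about 0.63, and the fingertip position at the end of the push gives about 0.72. I left it there and did not push again.
- **Fingers and forces:** at hand-in the fingers were out of the slot, about 105 mm above the cover, and the wrist read about 0.2 N. It read about 6 N at most while pushing.
- **Grey unit:** the arm passed over it well above its cover and stood above it, without contact, at hand-in. I did not compare its white tooth in pictures before and after.

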